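# Line up the pastry cutters by size

### The arm

A 7-joint arm with a two-finger parallel gripper is mounted at the origin on a cart in front of the work surface, level with it; the furniture and walls round the work are solid. World frame = base frame: x ahead of the robot, y to its left, z up, the work surface at z = 0. Lengths are in mm, angles in rad, forces in N, time in s.
With the tool pointing down it reaches from about 425 to 800 mm from the base axis. Payload 8.3 kg.
Tool frame: the origin (TCP) lies on the centre line of the jaws, within the pads' length; the fingertips stand 17 mm ahead of it and the grasp point (between the pads) lies 2 mm behind it; z points along the fingers, y is the line along which they close (so a half turn about z gives the same grasp; the last joint's range is limited). The gripper opens to 85 mm and grips with 20 to 120 N. Pads are 22 mm wide; open, the fingers measure 114 mm over their backs; the gripper's body (76 mm by 85 mm) begins 54 mm behind the grasp point. The pads swing forward as they close: fully open they stand 13 mm farther back than shut.
Start: joints at [-1.245, 0.383, 0.016, 1.37, -0.006, 1.388, -0.046], TCP at [236.873, 578.356, 248.279] pointing down, gripper open.
Joint ranges: [-2.95, 2.95], [-0.25, 2.06], [-1.52, 1.56], [0.18, 2.33], [-1.44, 4.58], [0.02, 2.06], [-3.01, 3.01]. Speed limits (rad/s): [2.39, 2.39, 3.01, 3.01, 3.14, 3.14, 3.14].

### API

Orientations are given as a unit quaternion [x, y, z, w].
In Python, from rig import env, cams gives the robot as it stands.
- The arm moves only by the tool pendant, called as name(argument=value, ...) on one line, values as JSON. Schema: {"type":"object","properties":{"plan":{"type":"array","items":{"type":"array","items":{"type":"number"},"minItems":7,"maxItems":7},"minItems":1,"maxItems":12},"grip_force":{"type":"number"},"only":{"type":"string"},"quiet":{"type":"boolean"},"lines":{"type":"string"}},"required":["plan"],"additionalProperties":false}. plan is a list of rows, 1 to 12 of them, each of 7 numbers: the finger opening in mm, then dx, dy, dz in mm, then a rotation vector rx, ry, rz in rad; each row shifts and turns the commanded pose from where the row before left it, along the tool's axes as they then stand; what a row does not reach is not made up. A row lasts 1/8 s, in which the tool goes at most 62.5 mm and 0.188 rad, less where a joint would pass 70% of its speed; a pose out of reach is approached as far as the arm can. The fingers move at their own pace and stop on an object; grip_force is the grip in N (left out, the last holds). Time passes only in rows, so rows that do not move let the fingers close. The tool returns the time, the measured TCP pose, the force, the opening and the grip force at its end. only (a regular expression) keeps the lines of the reply that match it, lines (a string "A,B") keeps lines A to B, and quiet returns only ok. Input that does not fit is refused with a message, and nothing moves.
- env.observe(): the state, without advancing time (a new reading comes with each control period).
- cams.capture(name): name is "scene" or "top"; returns the picture (384x512x3 uint8, red, green, blue); there is no depth.
- cams.calibration(name): a dict with "K" (3x3 intrinsics, pixels), "extrinsics" (4x4, takes a point from camera to world coordinates). Camera axes: x right, y up, looking along -z (the intrinsics and any distortion apply to the point x, -y, -z); pixel columns grow to the right and rows downward; lengths in mm; the calibration is good to about 2 mm. A picture is of the moment at which its call begins. calibration takes no time and is no camera call.
- env.finish_job(): hands the job in; it is judged then, once.
The state is a dict: "time_s": time; "joint_positions": joint angles; "dq": joint speeds; "joint_efforts": joint torques, N m; "eef_pos": TCP position; "eef_rot": TCP orientation; "contact_force": force on the tool from outside, world axes, zero at the start; "ft_torque": the same for the moment, N m; "opening": finger opening in mm; "grasp_force": force on a finger pad.
Only numpy, scipy, OpenCV 4.12 (cv2) and the standard library are available. Lean on these libraries where they do the work, as an engineer would, in place of code of your own. Each camera call takes 0.05 s, during which the arm holds its last target. There are 200 camera calls.

### The job

Put the four round pastry cutters away on the row of rubber pads in order of size, one in the middle of each pad, standing upright: the largest on the pad next to the tall loop handle, then ever smaller towards the other end. Leave the kitchen timer standing where it is.

Things in the scene. Friction and masses are not known exactly. Their poses are not given: they have to be found in the camera images.
- cutter_a: the largest of four plain round steel pastry cutters: an upright tube open at both ends with a thin rolled rim on top, outer diameter 56 mm, height 40 mm, wall 2.5 mm, loose, about 75 g. Origin: on its axis at the lower edge; z up along the axis.
- cutter_b: the second largest of four plain round steel pastry cutters: an upright tube open at both ends with a thin rolled rim on top, outer diameter 46 mm, height 40 mm, wall 2.5 mm, loose, about 67 g. Origin: on its axis at the lower edge; z up along the axis.
- cutter_c: the second smallest of four plain round steel pastry cutters: an upright tube open at both ends with a thin rolled rim on top, outer diameter 36 mm, height 40 mm, wall 2.5 mm, loose, about 59 g. Origin: on its axis at the lower edge; z up along the axis.
- cutter_d: the smallest of four plain round steel pastry cutters: an upright tube open at both ends with a thin rolled rim on top, outer diameter 26 mm, height 40 mm, wall 2.5 mm, loose, about 51 g. Origin: on its axis at the lower edge; z up along the axis.
- pad_1: one of four identical fixed round black rubber pads, 62 mm across and 2 mm thick with a small steel dot in the middle, in a straight row 72 mm apart on a fixed grey plastic strip (76 x 350 mm, its top 8 mm above the worktop); this one is an outer pad, beside pad_2. Origin: centre of its underside (8 mm above the worktop, pad top at 10 mm); y runs along the row, x across it..
- pad_2: one of four identical fixed round black rubber pads, 62 mm across and 2 mm thick with a small steel dot in the middle, in a straight row 72 mm apart on a fixed grey plastic strip (76 x 350 mm, its top 8 mm above the worktop); this one is between pad_1 and pad_3. Origin: centre of its underside (8 mm above the worktop, pad top at 10 mm); y runs along the row, x across it..
- pad_3: one of four identical fixed round black rubber pads, 62 mm across and 2 mm thick with a small steel dot in the middle, in a straight row 72 mm apart on a fixed grey plastic strip (76 x 350 mm, its top 8 mm above the worktop); this one is between pad_2 and pad_4. Origin: centre of its underside (8 mm above the worktop, pad top at 10 mm); y runs along the row, x across it..
- pad_4: one of four identical fixed round black rubber pads, 62 mm across and 2 mm thick with a small steel dot in the middle, in a straight row 72 mm apart on a fixed grey plastic strip (76 x 350 mm, its top 8 mm above the worktop); this one is the other outer pad, beside pad_3. Origin: centre of its underside (8 mm above the worktop, pad top at 10 mm); y runs along the row, x across it..
- loop_handle: upright dark steel loop handle, a bar 9 mm thick, fixed across one end of the strip, 50 mm beyond the nearest pad's centre, 57 mm wide across the strip and 55 mm tall; it may stand at either end (the other end has only two flat screw heads). Origin: middle of its foot, on the line of the row, 8 mm above the worktop.
- kitchen_timer: white kitchen timer with a red dial on its front, 62 x 66 x 66 mm, loose, standing among the cutters; to be left alone. Origin: centre of its underside; its dial faces its own -x. (The tub of peppers to the right of the cutters begins at y = -0.15 and is about 160 mm tall: keep the hand clear of it.)

How it is judged (in metres and radians):
At the end, for the whole second after the job is handed in: Counted from the pad beside the loop handle, the pads carry the 56, 46, 36 and 26 mm cutters in that order, each with its axis within 12 mm of its pad's centre, standing upright (within 0.1 rad) on the pad, released and at rest (((horizontal distance between loop_handle and pad_1 below 0.08 m and horizontal distance between cutter_a and pad_1 below 0.012 m and horizontal distance between cutter_b and pad_2 below 0.012 m and horizontal distance between cutter_c and pad_3 below 0.012 m and horizontal distance between cutter_d and pad_4 below 0.012 m) or (horizontal distance between loop_handle and pad_4 below 0.08 m and horizontal distance between cutter_a and pad_4 below 0.012 m and horizontal distance between cutter_b and pad_3 below 0.012 m and horizontal distance between cutter_c and pad_2 below 0.012 m and horizontal distance between cutter_d and pad_1 below 0.012 m)) and angle between each of cutter_a, cutter_b, cutter_c, cutter_d's own z axis and vertical below 0.1 rad and height (world z) of cutter_a between 0.007 and 0.0135 m and linear speed of each of cutter_a, cutter_b, cutter_c, cutter_d below 0.02 m/s and height (world z) of cutter_b between 0.007 and 0.0135 m and height (world z) of cutter_c between 0.007 and 0.0135 m and height (world z) of cutter_d between 0.007 and 0.0135 m); the robot touches nothing.
It fails at once if the kitchen timer is moved by more than 20 mm or tipped (distance of kitchen_timer from where it was at the start of the episode above 0.02 m or angle between kitchen_timer's own z axis and vertical above 0.3 rad).
It also fails if it takes over 90 s, if anything falls off the work surface, if the arm or the gripper's body presses on something with over 40 N, if the wrist force passes 120 N, or if a joint passes its speed limit or range.

## Working session

There is one attempt and no reset: what is moved stays moved. The work goes in short steps, Python scripts to look and compute and a tool call to move; the robot and the scene stay as the last step left them, time stands still between calls to the robot, and variables do not carry over. Pictures are saved under pics/ and viewed, at most 14 in all, crops included, and the job is handed in when it is done.

```bash
ls; mkdir -p pics
```

Run:
```python
from rig import env,cams
import cv2
for n in("scene","top"):
    cv2.imwrite(f"pics/{n}0.png",cams.capture(n)[:,:,::-1]); print(cams.calibration(n))
o=env.observe();print(o['eef_pos'],o['eef_rot'],o['time_s'],o['opening'])
```

```text
pics
{'K': array([[467.30059573,   0.        , 260.69354161],
       [  0.        , 467.30059573, 182.75524059],
       [  0.        ,   0.        ,   1.        ]]), 'extrinsics': array([[-6.44497814e-01,  3.39845082e-01, -6.84929111e-01,
        -2.47245380e+02],
       [-7.64592482e-01, -2.91811856e-01,  5.74668754e-01,
         8.20007155e+02],
       [-4.57208510e-03,  8.94064405e-01,  4.47915098e-01,
         5.54683474e+02],
       [ 0.00000000e+00,  0.00000000e+00,  0.00000000e+00,
         1.00000000e+00]])}
{'K': array([[352.88207347,   0.        , 255.73460838],
       [  0.        , 352.88207347, 188.43282417],
       [  0.        ,   0.        ,   1.        ]]), 'extrinsics': array([[ 8.05849076e-03,  9.93281965e-01, -1.15438290e-01,
         4.64120264e+02],
       [-9.99869063e-01,  6.38380446e-03, -1.48695704e-02,
         1.40420946e+02],
       [-1.40327406e-02,  1.15543001e-01,  9.93203351e-01,
         9.24178075e+02],
       [ 0.00000000e+00,  0.00000000e+00,  0.00000000e+00,
         1.00000000e+00]])}
[236.75166691 577.96615603 247.36142399] [ 1.93170046e-01  9.81164891e-01 -8.74673154e-04 -1.55530576e-04] 0.1 85.47031771175575
```

View pics/scene0.png

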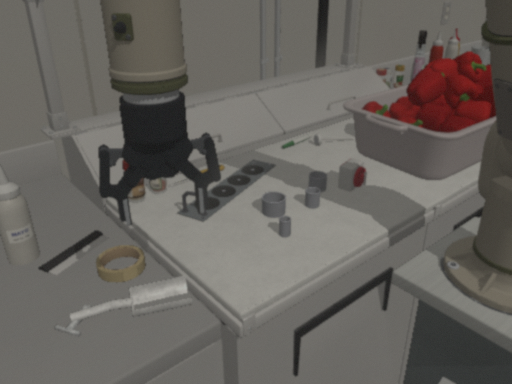

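View pics/top0.png

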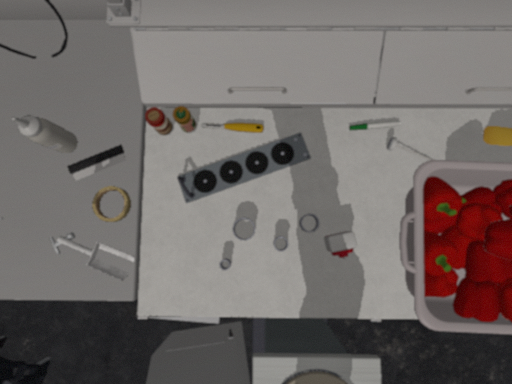

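The top view shows the strip with pads at about (205,181), (231,172), (257,162) and (283,153), with the loop handle at the left end (~(187,180)). The cutters are near (244,228), (309,222), (281,240) and (226,263), and the timer is at (342,242). I'll enlarge for accuracy.

Run:
```python
import cv2
t=cv2.imread("pics/top0.png"); s=cv2.imread("pics/scene0.png")
cv2.imwrite("pics/t1.png",cv2.resize(t[125:285,170:370],None,fx=4,fy=3.75,interpolation=cv2.INTER_CUBIC)[:600])
cv2.imwrite("pics/s1.png",cv2.resize(s[150:250,175:375],None,fx=4,fy=4,interpolation=cv2.INTER_CUBIC))
```

```text
(no output)
```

View pics/t1.png

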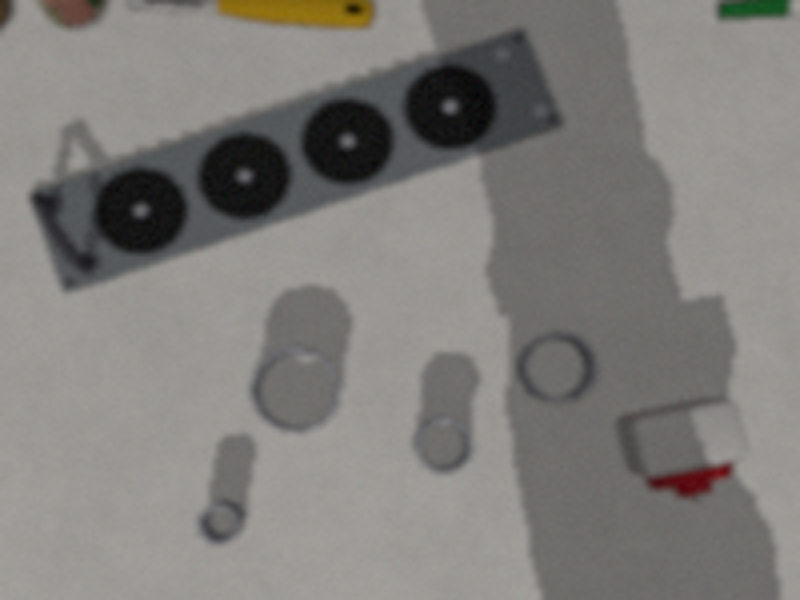

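View pics/s1.png

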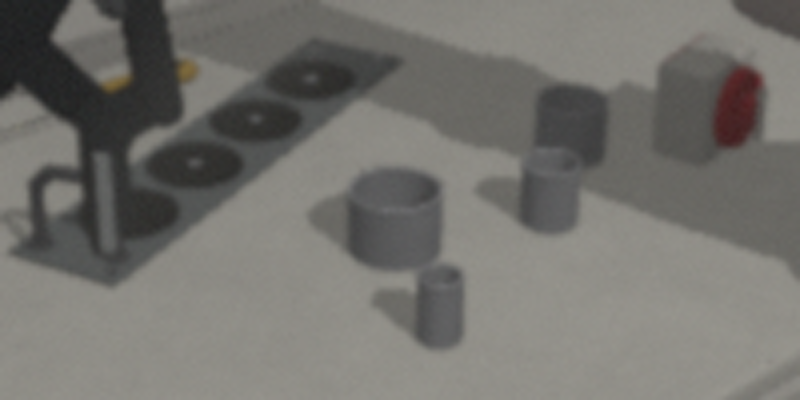

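The enlarged top view shows the pad dots at crop (141,210), (245,176), (348,141) and (451,106). The handle is at (65,230), beside the first. The rims are a (297,387), b (556,367), c (443,442) and d (223,520). In the scene crop the rim centres are a (395,188), b (571,104), c (552,162) and d (441,274).

Create h.py:
```python
import numpy as np
from rig import env,cams
CAL={n:cams.calibration(n) for n in("top","scene")}
def ray(n,u,v):
    c=CAL[n];K=c["K"];d=np.linalg.inv(K)@[u,v,1];d=d*[1,-1,-1]
    T=np.array(c["extrinsics"]);return T[:3,3],T[:3,:3]@d
def plane(n,u,v,z):
    o,d=ray(n,u,v);return o+d*(z-o[2])/d[2]
def proj(n,p):
    c=CAL[n];T=np.array(c["extrinsics"]);q=T[:3,:3].T@(np.array(p,float)-T[:3,3]);q=q*[1,-1,-1];q=c["K"]@q;return q[:2]/q[2]
def tri(a,b):
    (o1,d1),(o2,d2)=ray("top",*a),ray("scene",*b)
    A=np.stack([d1,-d2],1);s=np.linalg.lstsq(A,o2-o1,rcond=None)[0]
    p,q=o1+d1*s[0],o2+d2*s[1];return (p+q)/2,np.linalg.norm(p-q)
```

Run:
```python
from h import *
import cv2
np.set_printoptions(precision=1,suppress=True)
t=cv2.imread("pics/top0.png",0)
# pads
m=(cv2.GaussianBlur(t,(3,3),0)<50).astype(np.uint8);m[:130]=0;m[215:]=0;m[:,:190]=0;m[:,310:]=0
for c in cv2.findContours(m,0,2)[0]:
    if cv2.contourArea(c)>150:
        (x,y),(w,h),_=cv2.fitEllipse(c);p=plane("top",x,y,10);print("pad",x,y,w,h,p)
T={'a':(297,387),'b':(556,367),'c':(443,442),'d':(223,520)}
S={'a':(395,188),'b':(571,104),'c':(552,162),'d':(441,274)}
big=cv2.resize(t,None,fx=8,fy=8,interpolation=cv2.INTER_CUBIC)
for k,D in zip('abcd',(56,46,36,26)):
    u,v=(T[k][0]+.5)/4-.5+170,(T[k][1]+.5)/3.75-.5+125
    r=D/2*353/884*8
    x0,y0=int(8*(u+.5)-1.6*r),int(8*(v+.5)-1.6*r);w=int(3.2*r)
    h=cv2.HoughCircles(cv2.GaussianBlur(big[y0:y0+w,x0:x0+w],(0,0),3),cv2.HOUGH_GRADIENT,1,200,param1=40,param2=5,minRadius=int(r*.88),maxRadius=int(r*1.1))
    hu=hv=None
    if h is not None: hu,hv=(h[0,0,0]+x0+.5)/8-.5,(h[0,0,1]+y0+.5)/8-.5;print(k,"hough",plane("top",hu,hv,40),h[0,0,2]/r)
    s=((S[k][0]+.5)/4-.5+175,(S[k][1]+.5)/4-.5+150)
    print(k,plane("top",u,v,40),plane("scene",*s,40),*tri((u,v),s))
u,v=(690)/4+170,(440)/3.75+125;print("timer",plane("top",u,v,66))
```

```text
pad 204.4616241455078 180.7808074951172 21.302749633789062 22.28008460998535 [589.7 288.6  10. ]
pad 230.65516662597656 171.52951049804688 21.33331871032715 21.760730743408203 [614.6 220.3  10. ]
pad 256.3926086425781 162.20291137695312 21.339086532592773 21.57959747314453 [639.9 152.9  10. ]
pad 282.504638671875 152.9908905029297 21.608089447021484 22.31998634338379 [664.9  84.3  10. ]
a hough [464.3 184.2  40. ] 0.92232394
a [467.9 182.4  40. ] [465.7 183.7  40. ] [467.7 182.3  38.7] 0.5883884437877139
b [482.4  21.3  40. ] [477.1  24.8  40. ] [481.9  20.4  36.8] 1.3267744846591667
c hough [431.9  91.9  40. ] 1.064306
c [432.5  91.6  40. ] [429.3  91.1  40. ] [431.5  90.6  38.9] 2.6146970086745425
d hough [378.3 228.8  40. ] 0.9198301
d [380.6 227.   40. ] [377.2 229.2  40. ] [380.2 226.9  37.8] 0.7754750277228935
timer [435.1 -55.8  66. ]
```

Everything checks out: the spacing is about 72.6 mm, the rims triangulate at 37–39 mm, and everything is within reach. The handle is beside the pad at (590,289), so that pad takes cutter a. I'll turn the closing axis across the row and keep it there for every pick and place.

Add to h.py:
```python
from scipy.spatial.transform import Rotation as Ro
P={'a':(466.5,183),'b':(481,22),'c':(431.5,91.5),'d':(379.5,228),'1':(589.7,288.6),'2':(614.6,220.5),'3':(639.8,152.5),'4':(664.9,84.3)}
def need(k,z):
    o=env.observe();R=Ro.from_quat(o["eef_rot"]).as_matrix()
    d=np.array([*P[k],z])-o["eef_pos"]
    y=R[:2,1];th=np.arctan2(y[1],y[0])
    print("tool d",np.round(R.T@d,1),"turn z",round(th-np.radians(20.2),3),"tilt",round(np.degrees(np.arccos(-R[2,2])),2),"t",o["time_s"])
```

```text
(no output)
```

pendant(plan=[[85,0,0,0,0,0,0.166],[85,0,0,0,0,0,0.166],[85,0,0,0,0,0,0.166],[85,0,0,0,0,0,0.166],[85,0,0,0,0,0,0.166],[85,-56,10,18,0,0,0],[85,-56,10,18,0,0,0],[85,-56,10,18,0,0,0],[85,-56,10,18,0,0,0],[85,-56,10,18,0,0,0],[85,-56,10,18,0,0,0],[85,0,0,0,0,0,0]], grip_force=40)

```text
time_s: 1.6
eef_pos: [410.7, 278.0, 138.8]
eef_rot: [0.576, 0.818, -0.002, 0.0]
contact_force: [0.0, 0.4, 0.4]
opening: 85.0
grasp_force: 0.0
```

```bash
python3 -c "
from h import *
need('a',25)"
```

```text
tool d [-107.9   20.8  114.1] turn z -0.009 tilt 0.22 t 1.6
```

pendant(plan=[[84,-54,10,25,0,0,-0.009],[84,-54,11,20,0,0,0],[84,0,0,0,0,0,0],[84,0,0,0,0,0,0]])

```text
time_s: 2.1
eef_pos: [466.0, 190.9, 95.3]
eef_rot: [0.568, 0.823, -0.0, -0.0]
contact_force: [1.4, 0.7, 1.0]
opening: 84.1
grasp_force: 0.0
```

Run:
```python
from h import *
import cv2
need('a',25)
cv2.imwrite("pics/s2.png",cv2.resize(cams.capture("scene")[90:290,150:416,::-1],None,fx=3,fy=3))
```

```text
tool d [-7.6 -2.3 70.3] turn z 0.009 tilt 0.04 t 2.1
```

View pics/s2.png

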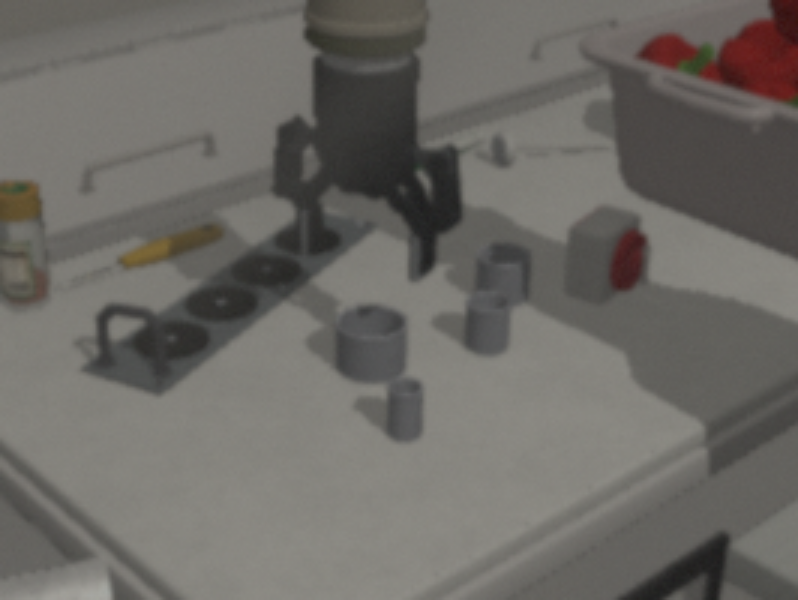

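The fingers, with tips at crop (305,250) and (420,275), straddle cutter a at (371,335). The closing direction runs across the row as intended, so I'll make the last correction, descend and close.

pendant(plan=[[84,-7.6,-2.3,10,0,0,0],[84,0,0,30,0,0,0],[84,0,0,30,0,0,0],[84,0,0,0,0,0,0],[50,0,0,0,0,0,0],[50,0,0,0,0,0,0],[50,0,0,0,0,0,0],[50,0,0,0,0,0,0],[50,0,0,0,0,0,0]], grip_force=40)

```text
time_s: 3.28
eef_pos: [467.9, 182.5, 26.9]
eef_rot: [0.569, 0.823, 0.001, 0.0]
contact_force: [-1.6, -0.5, 7.0]
opening: 54.6
grasp_force: 42.3
```

```bash
python3 -c "
from h import *
need('a',25)"
```

```text
tool d [ 1.  -1.1  1.9] turn z 0.009 tilt 0.15 t 3.275
```

pendant(plan=[[50,0,0,-40,0,0,0],[50,0,0,-40,0,0,0],[50,0,0,0,0,0,0],[50,0,0,0,0,0,0]])

```text
time_s: 3.78
eef_pos: [466.9, 182.0, 105.5]
eef_rot: [0.569, 0.823, 0.0, 0.0]
contact_force: [-0.7, 0.5, -0.9]
opening: 54.6
grasp_force: 42.7
```

```bash
python3 -c "
from h import *
need('1',37)"
```

```text
tool d [ 56.3 152.5  68.6] turn z 0.009 tilt 0.04 t 3.775
```

pendant(plan=[[50,18.5,51,0,0,0,0],[50,18.5,51,0,0,0,0],[50,19,51,0,0,0,0],[50,0,0,20,0,0,0],[50,0,0,20,0,0,0],[50,0,0,0,0,0,0],[50,0,0,0,0,0,0]])

```text
time_s: 4.65
eef_pos: [590.1, 287.6, 65.6]
eef_rot: [0.569, 0.822, -0.0, -0.0]
contact_force: [0.3, -0.4, -0.1]
opening: 54.8
grasp_force: 42.7
```

```bash
python3 -c "
from h import *
need('1',37)"
```

```text
tool d [ 1.1  0.  28.6] turn z 0.008 tilt 0.01 t 4.65
```

pendant(plan=[[50,1,0,15,0,0,0],[50,0,0,8,0,0,0],[50,0,0,5,0,0,0],[50,0,0,0,0,0,0],[50,0,0,0,0,0,0]])

```text
time_s: 5.28
eef_pos: [590.0, 289.2, 37.2]
eef_rot: [0.569, 0.823, -0.0, 0.0]
contact_force: [0.3, -0.4, -0.5]
opening: 54.2
grasp_force: 42.7
```

```bash
python3 -c "
from h import *
need('1',37)"
```

```text
tool d [-0.5 -0.5  0.2] turn z 0.009 tilt 0.0 t 5.275
```

pendant(plan=[[50,0,0,1,0,0,0],[50,0,0,0,0,0,0],[60,0,0,0,0,0,0],[84,0,0,0,0,0,0],[84,0,0,0,0,0,0],[84,0,0,0,0,0,0],[84,0,0,-30,0,0,0],[84,0,0,-40,0,0,0],[66,0,0,0,0,0,0],[66,0,0,0,0,0,0]])

```text
time_s: 6.52
eef_pos: [589.7, 289.2, 105.9]
eef_rot: [0.569, 0.823, -0.0, -0.0]
contact_force: [-0.3, -0.0, -0.8]
opening: 66.4
grasp_force: 0.0
```

```bash
python3 -c "
from h import *
need('b',25)"
```

```text
tool d [-211.5 -196.1   81. ] turn z 0.009 tilt 0.02 t 6.525
```

pendant(plan=[[66,-35.2,-32.7,0,0,0,0],[66,-35.2,-32.7,0,0,0,0],[66,-35.2,-32.7,0,0,0,0],[66,-35.2,-32.7,0,0,0,0],[66,-35.2,-32.7,0,0,0,0],[66,-35.2,-32.7,0,0,0,0],[66,0,0,0,0,0,0],[66,0,0,0,0,0,0]])

```text
time_s: 7.52
eef_pos: [480.7, 22.9, 105.7]
eef_rot: [0.569, 0.823, -0.0, -0.0]
contact_force: [1.2, -0.1, -0.5]
opening: 66.1
grasp_force: 0.0
```

Run:
```python
from h import *
import cv2
need('b',25)
cv2.imwrite("pics/s3.png",cv2.resize(cams.capture("scene")[120:270,160:400,::-1],None,fx=3.3,fy=3.3,interpolation=cv2.INTER_CUBIC))
```

```text
tool d [-1.   0.  80.7] turn z 0.009 tilt 0.06 t 7.525
```

View pics/s3.png

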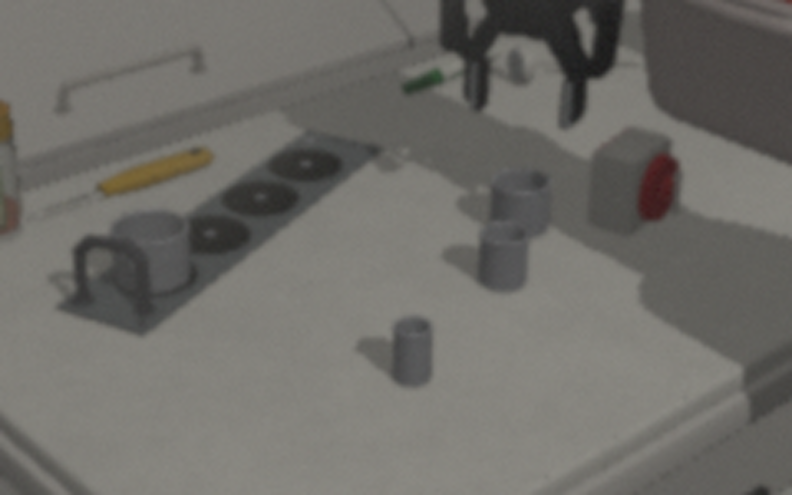

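Cutter a stands on the pad by the handle at (150,250). The fingers straddle b at (522,200), clear of the timer at (620,180), so I'll descend.

pendant(plan=[[66,-1,0,30,0,0,0],[66,0,0,30,0,0,0],[66,0,0,19.5,0,0,0],[66,0,0,0,0,0,0],[40,0,0,0,0,0,0],[40,0,0,0,0,0,0],[40,0,0,0,0,0,0],[40,0,0,0,0,0,0]], grip_force=40)

```text
time_s: 8.57
eef_pos: [482.2, 21.8, 27.7]
eef_rot: [0.569, 0.823, 0.001, 0.001]
contact_force: [-0.7, 1.8, 6.4]
opening: 45.3
grasp_force: 41.4
```

pendant(plan=[[40,0,0,-40,0,0,0],[40,0,0,-40,0,0,0],[40,0,0,0,0,0,0],[40,0,0,0,0,0,0]])

```text
time_s: 9.07
eef_pos: [480.9, 21.5, 106.4]
eef_rot: [0.569, 0.823, -0.0, -0.0]
contact_force: [-1.1, 0.4, -1.3]
opening: 44.7
grasp_force: 41.3
```

```bash
python3 -c "
from h import *
need('2',36)"
```

```text
tool d [138.9 195.4  70.3] turn z 0.009 tilt 0.03 t 9.075
```

pendant(plan=[[40,27.8,39.1,0,0,0,0],[40,27.8,39.1,0,0,0,0],[40,27.8,39.1,0,0,0,0],[40,27.8,39.1,0,0,0,0],[40,27.8,39.1,0,0,0,0],[40,0,0,20,0,0,0],[40,0,0,20,0,0,0],[40,0,0,0,0,0,0],[40,0,0,0,0,0,0]])

```text
time_s: 10.2
eef_pos: [615.1, 219.4, 67.0]
eef_rot: [0.569, 0.822, -0.0, 0.0]
contact_force: [0.4, -0.1, -1.5]
opening: 45.0
grasp_force: 41.3
```

```bash
python3 -c "
from h import *
need('2',37)"
```

```text
tool d [ 1.3 -0.1 30. ] turn z 0.007 tilt 0.03 t 10.2
```

pendant(plan=[[40,1,0,16,0,0,0],[40,0,0,9,0,0,0],[40,0,0,5.5,0,0,0],[40,0,0,0,0,0,0],[40,0,0,0,0,0,0]])

```text
time_s: 10.82
eef_pos: [614.5, 221.5, 37.7]
eef_rot: [0.569, 0.823, 0.0, -0.0]
contact_force: [-7.8, -2.3, 13.8]
opening: 45.0
grasp_force: 42.5
```

pendant(plan=[[50,0,0,0,0,0,0],[66,0,0,0,0,0,0],[66,0,0,0,0,0,0],[66,0,0,-30,0,0,0],[66,0,0,-40,0,0,0],[60,0,0,0,0,0,0],[60,0,0,0,0,0,0]])

```text
time_s: 11.7
eef_pos: [614.5, 221.4, 105.8]
eef_rot: [0.569, 0.823, -0.0, -0.0]
contact_force: [-0.6, -0.2, -0.6]
opening: 59.8
grasp_force: 0.0
```

```bash
python3 -c "
from h import *
need('c',25)"
```

```text
tool d [ -56.9 -217.1   80.9] turn z 0.009 tilt 0.03 t 11.7
```

pendant(plan=[[60,-11.4,-43.4,0,0,0,0],[60,-11.4,-43.4,0,0,0,0],[60,-11.4,-43.4,0,0,0,0],[60,-11.4,-43.4,0,0,0,0],[60,-11.4,-43.4,0,0,0,0],[60,0,0,0,0,0,0],[60,0,0,0,0,0,0]])

```text
time_s: 12.58
eef_pos: [431.9, 91.8, 105.9]
eef_rot: [0.569, 0.823, -0.0, -0.0]
contact_force: [0.6, 0.4, 0.7]
opening: 60.1
grasp_force: 0.0
```

Run:
```python
from h import *
import cv2
need('c',26)
cv2.imwrite("pics/s4.png",cv2.resize(cams.capture("scene")[120:270,160:400,::-1],None,fx=3.3,fy=3.3,interpolation=cv2.INTER_CUBIC))
```

```text
tool d [-0.1 -0.4 79.9] turn z 0.009 tilt 0.02 t 12.575
```

View pics/s4.png

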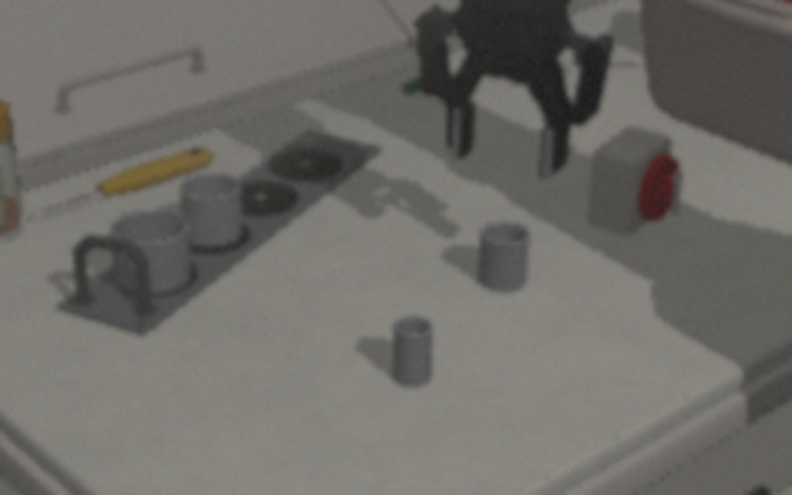

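Cutters a (150,250) and b (210,212) stand upright on pads 1 and 2. The fingers straddle c at (503,257), so I'll descend and grip.

pendant(plan=[[60,0,0,30,0,0,0],[60,0,0,30,0,0,0],[60,0,0,19,0,0,0],[60,0,0,0,0,0,0],[30,0,0,0,0,0,0],[30,0,0,0,0,0,0],[30,0,0,0,0,0,0],[30,0,0,0,0,0,0]], grip_force=40)

```text
time_s: 13.62
eef_pos: [432.9, 91.8, 28.1]
eef_rot: [0.569, 0.823, 0.001, 0.001]
contact_force: [-0.1, -0.1, 6.1]
opening: 34.6
grasp_force: 40.4
```

pendant(plan=[[30,0,0,-40,0,0,0],[30,0,0,-40,0,0,0],[30,0,0,0,0,0,0],[30,0,0,0,0,0,0]])

```text
time_s: 14.12
eef_pos: [431.5, 91.5, 106.9]
eef_rot: [0.569, 0.823, -0.0, -0.0]
contact_force: [-0.5, -0.1, -0.6]
opening: 34.1
grasp_force: 40.3
```

```bash
python3 -c "
from h import *
need('3',37)"
```

```text
tool d [-16.6 216.5  69.8] turn z 0.009 tilt 0.03 t 14.125
```

pendant(plan=[[30,-3.2,43.3,0,0,0,0],[30,-3.2,43.3,0,0,0,0],[30,-3.2,43.3,0,0,0,0],[30,-3.2,43.3,0,0,0,0],[30,-3.2,43.3,0,0,0,0],[30,0,0,20,0,0,0],[30,0,0,20,0,0,0],[30,0,0,0,0,0,0],[30,0,0,0,0,0,0]])

```text
time_s: 15.25
eef_pos: [639.6, 152.7, 67.5]
eef_rot: [0.569, 0.822, -0.0, -0.0]
contact_force: [-0.3, -0.3, 0.3]
opening: 34.6
grasp_force: 40.3
```

```bash
python3 -c "
from h import *
need('3',37.5)"
```

```text
tool d [-0.3  0.1 30. ] turn z 0.008 tilt 0.02 t 15.25
```

pendant(plan=[[30,0,0,16,0,0,0],[30,0,0,9,0,0,0],[30,0,0,5,0,0,0],[30,0,0,0,0,0,0],[30,0,0,0,0,0,0]])

```text
time_s: 15.88
eef_pos: [639.9, 153.0, 38.3]
eef_rot: [0.569, 0.823, 0.0, -0.0]
contact_force: [-5.7, -1.0, 10.6]
opening: 34.8
grasp_force: 41.2
```

pendant(plan=[[40,0,0,0,0,0,0],[60,0,0,0,0,0,0],[60,0,0,0,0,0,0],[60,0,0,-30,0,0,0],[60,0,0,-40,0,0,0],[50,0,0,0,0,0,0],[50,0,0,0,0,0,0]])

```text
time_s: 16.75
eef_pos: [639.9, 153.0, 106.8]
eef_rot: [0.569, 0.823, -0.0, -0.0]
contact_force: [-0.0, -0.5, 0.4]
opening: 50.0
grasp_force: 0.0
```

```bash
python3 -c "
from h import *
need('d',26)"
```

```text
tool d [ 162.2 -217.1   81. ] turn z 0.008 tilt 0.02 t 16.75
```

pendant(plan=[[50,27,-36.2,0,0,0,0],[50,27,-36.2,0,0,0,0],[50,27,-36.2,0,0,0,0],[50,27,-36.2,0,0,0,0],[50,27,-36.2,0,0,0,0],[50,27,-36.2,0,0,0,0],[50,0,0,0,0,0,0],[50,0,0,0,0,0,0]])

```text
time_s: 17.75
eef_pos: [379.7, 227.6, 106.8]
eef_rot: [0.569, 0.823, -0.0, 0.0]
contact_force: [0.6, 0.1, 0.5]
opening: 50.3
grasp_force: 0.0
```

Run:
```python
from h import *
import cv2
need('d',26)
cv2.imwrite("pics/s5.png",cv2.resize(cams.capture("scene")[120:270,160:400,::-1],None,fx=3.3,fy=3.3,interpolation=cv2.INTER_CUBIC))
```

```text
tool d [ 0.5 -0.  80.8] turn z 0.009 tilt 0.04 t 17.75
```

View pics/s5.png

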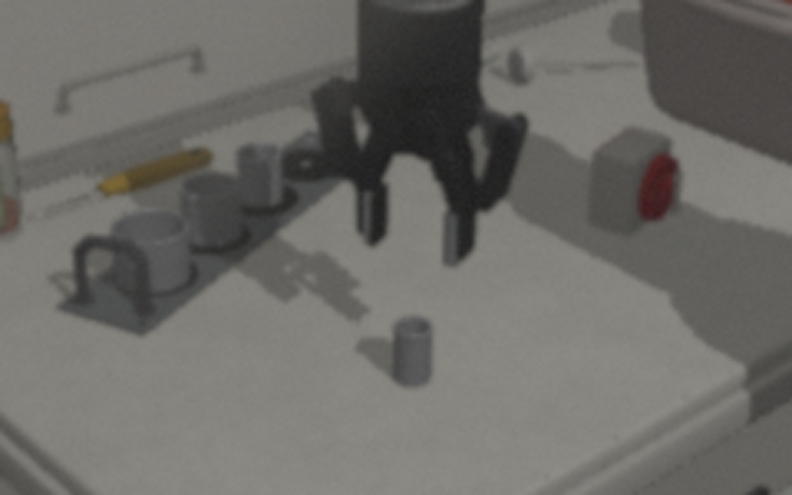

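Cutter c stands on pad 3 (262,178), and the fingers straddle d at (412,350). Next I'll pick d.

pendant(plan=[[50,0,0,30,0,0,0],[50,0,0,30,0,0,0],[50,0,0,20,0,0,0],[50,0,0,0,0,0,0],[20,0,0,0,0,0,0],[20,0,0,0,0,0,0],[20,0,0,0,0,0,0],[20,0,0,0,0,0,0]], grip_force=40)

```text
time_s: 18.8
eef_pos: [380.6, 228.1, 28.2]
eef_rot: [0.569, 0.823, 0.001, 0.0]
contact_force: [1.4, -1.4, 6.8]
opening: 24.4
grasp_force: 39.8
```

pendant(plan=[[20,0,0,-40,0,0,0],[20,0,0,-40,0,0,0],[20,0,0,0,0,0,0],[20,0,0,0,0,0,0]])

```text
time_s: 19.3
eef_pos: [379.2, 227.8, 106.9]
eef_rot: [0.569, 0.823, -0.0, -0.0]
contact_force: [-1.0, 0.0, -1.1]
opening: 24.0
grasp_force: 39.4
```

```bash
python3 -c "
from h import *
need('4',37)"
```

```text
tool d [-235.2  216.5   69.8] turn z 0.009 tilt 0.03 t 19.3
```

pendant(plan=[[20,-33.6,30.9,0,0,0,0],[20,-33.6,30.9,0,0,0,0],[20,-33.6,30.9,0,0,0,0],[20,-33.6,30.9,0,0,0,0],[20,-33.6,30.9,0,0,0,0],[20,-33.6,30.9,0,0,0,0],[20,-33.6,30.9,0,0,0,0],[20,0,0,0,0,0,0],[20,0,0,20,0,0,0],[20,0,0,20,0,0,0],[20,0,0,0,0,0,0],[20,0,0,0,0,0,0]])

```text
time_s: 20.8
eef_pos: [664.9, 84.7, 67.3]
eef_rot: [0.568, 0.823, -0.0, -0.0]
contact_force: [0.2, 0.0, -0.8]
opening: 24.3
grasp_force: 39.6
```

```bash
python3 -c "
from h import *
need('4',37.5)"
```

```text
tool d [-0.4 -0.1 29.8] turn z 0.009 tilt 0.01 t 20.8
```

pendant(plan=[[20,0,0,16,0,0,0],[20,0,0,9,0,0,0],[20,0,0,5,0,0,0],[20,0,0,0,0,0,0],[20,0,0,0,0,0,0]])

```text
time_s: 21.42
eef_pos: [664.9, 84.2, 38.3]
eef_rot: [0.569, 0.823, 0.0, -0.0]
contact_force: [-6.9, -0.5, 9.9]
opening: 24.4
grasp_force: 40.6
```

pendant(plan=[[30,0,0,0,0,0,0],[50,0,0,0,0,0,0],[50,0,0,0,0,0,0],[50,0,0,-30,0,0,0],[50,0,0,-50,0,0,0],[50,0,0,-50,0,0,0],[50,0,-50,0,0,0,0],[50,0,-60,0,0,0,0],[50,0,-60,0,0,0,0],[50,0,-60,0,0,0,0],[50,0,0,0,0,0,0],[50,0,0,0,0,0,0]])

```text
time_s: 22.92
eef_pos: [450.7, 3.4, 168.0]
eef_rot: [0.569, 0.823, 0.001, 0.0]
contact_force: [0.8, 0.1, 0.2]
opening: 50.4
grasp_force: 0.0
```

Run:
```python
from h import *
import cv2
t,s=cams.capture("top")[:,:,::-1],cams.capture("scene")[:,:,::-1]
t=cv2.resize(t[125:285,170:370],None,fx=3,fy=3,interpolation=cv2.INTER_CUBIC)
cv2.imwrite("pics/t6.png",t)
cv2.imwrite("pics/s6.png",cv2.resize(s[120:270,160:400],None,fx=3.3,fy=3.3,interpolation=cv2.INTER_CUBIC))
```

```text
(no output)
```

View pics/t6.png

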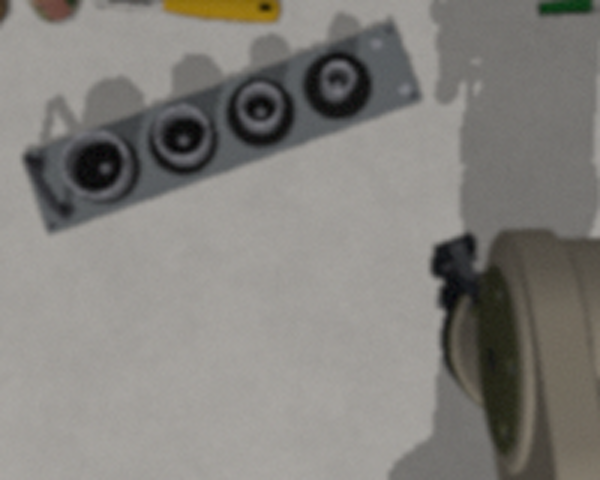

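View pics/s6.png

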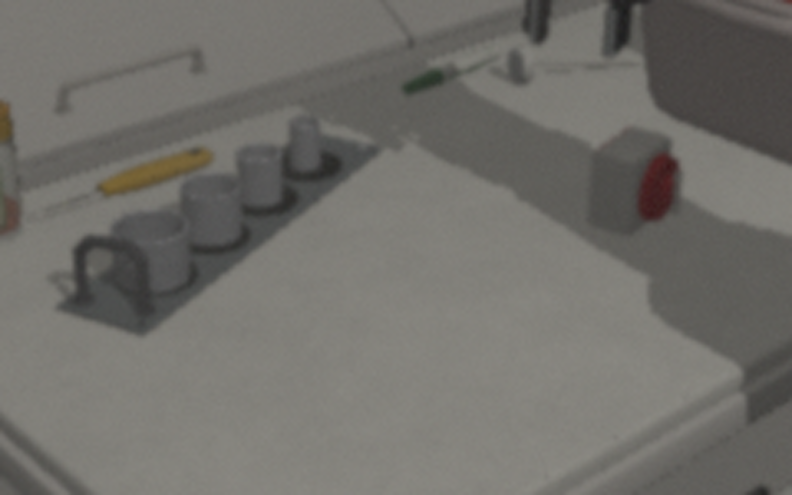

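All four stand in order on their pads: rims in the top crop at about (98,164), (181,135), (260,108) and (337,80), and the timer unmoved at (620,180) in the scene crop. I'll check the centring numerically.

Run:
```python
from h import *
import cv2
np.set_printoptions(precision=1,suppress=True)
t=cv2.imread("pics/t6.png")
for k,rim in zip('1234',[(98,164),(181,135),(260,108),(337,80)]):
    u,v=(rim[0]+.5)/3-.5+170,(rim[1]+.5)/3-.5+125
    print(k,plane("top",u,v,50)[:2]-P[k])
    for r,D in((50,{'1':56,'2':46,'3':36,'4':26}[k]),(10,62)):
        a=np.linspace(0,2*np.pi,60)
        pts=[((proj("top",[P[k][0]+D/2*np.cos(x),P[k][1]+D/2*np.sin(x),r])-[170,125])+.5)*3-.5 for x in a]
        cv2.polylines(t,[np.round(np.array(pts)*8).astype(np.int32)],True,(0,255,0) if r==50 else (0,0,255),1,cv2.LINE_AA,3)
cv2.imwrite("pics/t7.png",cv2.resize(t[:230,:430],None,fx=1.8,fy=1.8))
```

```text
1 [-1.9 -1. ]
2 [-1.8 -1.9]
3 [-3.7  0.1]
4 [-4.5  3.7]
```

View pics/t7.png

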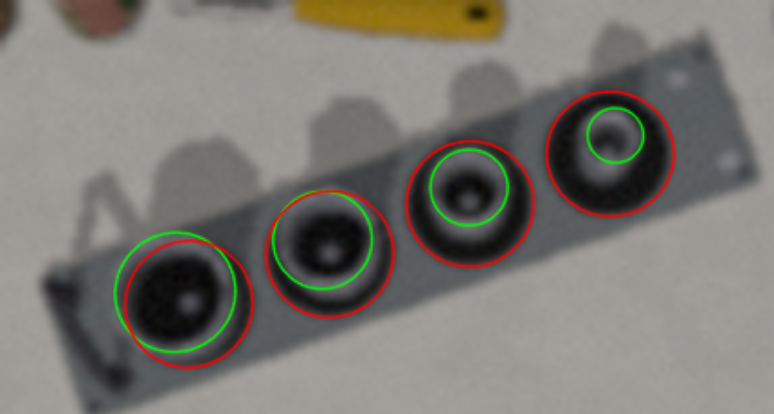

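The red pad outlines fit the pads. The cutter rims lie within about 6 mm of where they should be (limit 12 mm), and the arm is clear, so I'm handing in.

```bash
python3 -c "
from rig import env
print(env.finish_job())"
```

```text
the job is handed in; nothing more can be done
None
```

The job is handed in, with no verdict returned: all four cutters stand upright on the pads, largest beside the loop handle and smallest at the far end, each within about 6 mm of its pad's centre by the last picture, and the timer still stands in place.

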